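Size an unmarked bending former in the stepped gap gauge

ROBOT

A 6-joint arm with a two-finger parallel gripper is mounted at the origin on a cart in front of the work surface, level with it; the furniture and walls round the work are solid. World frame = base frame: x ahead of the robot, y to its left, z up, the work surface at z = 0. Lengths are in mm, angles in rad, forces in N, time in s.
With the tool pointing down it reaches from about 300 to 875 mm from the base axis. Payload 4.2 kg.
Tool frame: the origin (TCP) lies at the very end of the fingers, on their centre line; the grasp point (between the pads) lies 19 mm behind it; z points along the fingers, y is the line along which they close (so a half turn about z gives the same grasp; the last joint's range is limited). The gripper opens to 85 mm and grips with 20 to 120 N. Pads are 22 mm wide; open, the fingers measure 114 mm over their backs; the gripper's body (76 mm by 85 mm) begins 54 mm behind the grasp point. The pads swing forward as they close: fully open they stand 13 mm farther back than shut.
Start: joints at [-1.345, 0.32, 1.565, -0, 1.257, -0.02], TCP at [139.918, -557.731, 231.338] pointing down, gripper open.
Joint ranges: [-3.11, 3.11], [-0.84, 2.01], [0.21, 2.61], [-1.34, 4.49], [0.05, 2.63], [-2.56, 2.56]. Speed limits (rad/s): [2.57, 2.57, 3.14, 3.14, 3.14, 3.14].

INTERFACE

Orientations are given as a 3x3 rotation matrix whose columns are the frame's x, y, z axes.
In Python, from rig import bot, imaging, status gives the robot as it stands (bot), with the cameras (imaging) and the readings (status).
- The arm moves only by the shell command python3 inch.py FILE [FORCE], which reads ROWS from the file FILE. ROWS is a JSON list of rows, 1 to 20 of them, each an object with the fields x, y, z (the shift in mm), turn (a turn about the tool's z in rad), finger_gap (the opening from 0.0 (shut) to 1.0 (fully open)); a field left out counts as zero (the opening has to be given); each row is the pose to reach, as a shift and turn from the pose commanded when the command began, along the tool's axes at that moment; what a row does not reach only later rows make up. A row lasts 1/10 s, in which the tool goes at most 50 mm and 0.15 rad, less where a joint would pass 70% of its speed; a pose out of reach is approached as far as the arm can. The fingers move at their own pace and stop on an object; FORCE is the grip in N (left out, the last holds). Time passes only in rows, so rows that do not move let the fingers close. It prints the time, the measured TCP pose, the force, the opening and the grip force at its end. Input that does not fit is refused with a message, and nothing moves.
- status.read_state(): the state, without advancing time (a new reading comes with each control period).
- imaging.read_camera(name): name is "scene" or "side" or "wrist"; returns the picture (420x560x3 uint8, blue, green, red); there is no depth.
- imaging.get_calibration(name): a dict with "intrinsics" (3x3 intrinsics, pixels), "k1" (the pictures are not rectified: a ray, as slopes to the right and down, at radius r is drawn at 1 + k1 r^2 times it, then the intrinsics apply), "T" (4x4, takes a point from camera to world coordinates); the wrist camera has in their place "T_tool_cam" (4x4, takes a point from camera to tool coordinates, whose origin is the TCP and whose axes are the flange's). Camera axes: x right, y up, looking along -z (the intrinsics and any distortion apply to the point x, -y, -z); pixel columns grow to the right and rows downward; lengths in mm; the calibration is good to about 2 mm. A picture is of the moment at which its call begins: read the wrist's pose just before it. get_calibration takes no time and is no camera call.
- bot.hand_in(): hands the job in; it is judged then, once.
The state is a dict: "time_s": time; "joint_positions": joint angles; "joint_vel": joint speeds; "joint_torque": joint torques, N m; "position": TCP position; "tcp_rot": TCP orientation; "contact_force": force on the tool from outside, world axes, zero at the start; "ft_torque": the same for the moment, N m; "finger_gap": opening from 0.0 (shut) to 1.0 (fully open); "grasp_force": force on a finger pad.
Only numpy, scipy, OpenCV 4.12 (cv2) and the standard library are available. Lean on these libraries where they do the work, as an engineer would, in place of code of your own. Each camera call takes 0.05 s, during which the arm holds its last target. There are 200 camera calls.

TASK

One bending former (disc with a hub) lies by itself at the right front of the inspection plate, its size unknown. Try it flat on the plate in the gauge's open gaps, starting at the narrowest and working up one gap at a time without forcing it, and leave it fully home against the back of the first gap that it enters, flat on the plate and let go. Leave the other two formers and the marker where they lie.

Things in the scene. Friction and masses are not known exactly. Their poses are not given: they have to be found in the camera images.
- former_a: One of three turned steel bending formers: disc 14 mm thick with a shallow groove round its rim, and a round hub on top 22 mm across and 22 mm tall (36 mm overall, about 0.2 kg). They differ only in disc diameter, 38 to 49 mm, unmarked and unknown: the gauge finds it. Which one lies alone varies. Origin: centre of the underside; z up its axis; yaw means nothing.
- former_b: One of three turned steel bending formers: disc 14 mm thick with a shallow groove round its rim, and a round hub on top 22 mm across and 22 mm tall (36 mm overall, about 0.2 kg). They differ only in disc diameter, 38 to 49 mm, unmarked and unknown: the gauge finds it. Which one lies alone varies. Origin: centre of the underside; z up its axis; yaw means nothing.
- former_c: One of three turned steel bending formers: disc 14 mm thick with a shallow groove round its rim, and a round hub on top 22 mm across and 22 mm tall (36 mm overall, about 0.2 kg). They differ only in disc diameter, 38 to 49 mm, unmarked and unknown: the gauge finds it. Which one lies alone varies. Origin: centre of the underside; z up its axis; yaw means nothing.
- gap_gauge: Stepped gap gauge: flat ground-steel comb, 60 (x) x 255 (y) x 12 mm, lying fixed on the inspection plate. Four gaps 36 mm deep open towards the robot; narrowest at the left end, widest at the right; 14 mm teeth between, corners rounded 3 mm. The gap that fits is about 1.2 mm wider than the disc. Origin: centre of the underside; x into the gaps, y left along the row, z up.
- gap_1 (a point): Mouth of the narrowest gap (leftmost, one dot) of the gauge, 37.2 mm wide: midway between the tips of its teeth, at the height of the plate's top. x points straight into the gap, y across it to the left, z up. The flat back is 36 mm in. A disc too big for it stops at the mouth with its centre still 4 mm or more outside this point; one that fits goes in until its rim meets the back.
- gap_2 (a point): Mouth of the second gap (two dots) of the gauge, 41.2 mm wide: midway between the tips of its teeth, at the height of the plate's top. x points straight into the gap, y across it to the left, z up. The flat back is 36 mm in. A disc too big for it stops at the mouth with its centre still 4 mm or more outside this point; one that fits goes in until its rim meets the back.
- gap_3 (a point): Mouth of the third gap (three dots) of the gauge, 45.2 mm wide: midway between the tips of its teeth, at the height of the plate's top. x points straight into the gap, y across it to the left, z up. The flat back is 36 mm in. A disc too big for it stops at the mouth with its centre still 4 mm or more outside this point; one that fits goes in until its rim meets the back.
- gap_4 (a point): Mouth of the widest gap (rightmost, four dots) of the gauge, 49.2 mm wide: midway between the tips of its teeth, at the height of the plate's top. x points straight into the gap, y across it to the left, z up. The flat back is 36 mm in. A disc too big for it stops at the mouth with its centre still 4 mm or more outside this point; one that fits goes in until its rim meets the back.
- inspection_plate: Ground cast-iron inspection plate, 350 (x) x 500 (y) mm, fixed; flat top at z = 0.046. Origin: centre of its underside, 22 mm below the top. The former to be sized lies alone at its right front (world y below 0), the other two side by side at its left front (y above 0.07). Left of the plate a drawer cabinet, 235 mm high, fills x 0.19 to 0.61, y 0.42 to 0.76: keep clear.
- marker: Green paint marker, 137 mm long and 14 mm thick, lying on the plate at its front left edge, long side roughly along y: a bystander. Origin: centre of its underside.

How it is judged:
By the outcome, as a careful person would: the job done as asked, in the order asked, and still so for the second after the job is handed in, with the robot touching nothing.
It also fails if it takes over 51 s, if anything falls off the work surface, if the arm or the gripper's body presses on something with over 40 N, if the wrist force passes 120 N, or if a joint passes its speed limit or range.

## Working session

There is one attempt and no reset: what is moved stays moved. The work goes in short steps, Python scripts to look and compute and a shell command to move; the robot and the scene stay as the last step left them, time stands still between calls to the robot, and variables do not carry over. Pictures are saved under pics/ and viewed, at most 10 in all, crops included, and the job is handed in when it is done.

```bash
ls; mkdir -p pics; cat > h.py <<'E'
import numpy as np, cv2
from rig import bot, imaging, status
def cam(name):
    s=status.read_state(); im=imaging.read_camera(name); c=imaging.get_calibration(name)
    if name=="wrist":
        T=np.eye(4); T[:3,:3]=s["tcp_rot"]; T[:3,3]=s["position"]; T=T@np.array(c["T_tool_cam"])
    else: T=np.array(c["T"])
    return im,np.array(c["intrinsics"]),c["k1"],T
def ray(px,z,K,k1,T):
    """pixels -> world points on the plane at height z"""
    p=np.atleast_2d(px).astype(float)
    q=cv2.undistortPoints(p.reshape(-1,1,2),K,np.array([k1,0,0,0.]),).reshape(-1,2)
    d=np.c_[q[:,0],-q[:,1],-np.ones(len(q))]@T[:3,:3].T
    return T[:3,3]+d*((z-T[2,3])/d[:,2])[:,None]
def proj(P,K,k1,T):
    c=(np.atleast_2d(P)-T[:3,3])@T[:3,:3]
    q=np.c_[c[:,0]/-c[:,2],-c[:,1]/-c[:,2]]; r=(q**2).sum(1,keepdims=True)
    q=q*(1+k1*r); return q@K[:2,:2].T+K[:2,2]
E
python3 - <<'E'
from h import *
np.set_printoptions(precision=3,suppress=True)
for n in("scene","side","wrist"):
    im,K,k,T=cam(n); cv2.imwrite(f"pics/{n}0.png",im); print(n,K.tolist(),k);print(T)
print(status.read_state())
E
```

```text
inch.py
pics
rig.py
scene [[541.3008022602993, 0.0, 285.74524537151996], [0.0, 541.3008022602993, 212.12815108995716], [0.0, 0.0, 1.0]] -0.11036405090572828
[[   0.837    0.411   -0.361  176.188]
 [  -0.547    0.622   -0.56  -508.529]
 [  -0.006    0.667    0.745  796.596]
 [   0.       0.       0.       1.   ]]
side [[539.5315399980268, 0.0, 284.88001538915677], [0.0, 539.5315399980268, 204.2478486143483], [0.0, 0.0, 1.0]] -0.11128913415557759
[[ -0.979   0.104  -0.173 306.036]
 [ -0.201  -0.437   0.876 982.873]
 [  0.015   0.893   0.449 573.129]
 [  0.      0.      0.      1.   ]]
wrist [[351.76474240009264, 0.0, 279.6474050720122], [0.0, 351.76474240009264, 209.09905856021044], [0.0, 0.0, 1.0]] -0.05822351185561056
[[   0.243    0.934    0.26   204.677]
 [  -0.97     0.235    0.062 -540.703]
 [  -0.003   -0.267    0.964  372.938]
 [   0.       0.       0.       1.   ]]
{'time_s': 0.15, 'joint_positions': array([-1.345,  0.32 ,  1.565, -0.   ,  1.257, -0.02 ]), 'joint_vel': array([-0.001, -0.003, -0.005, -0.002, -0.   ,  0.   ]), 'joint_torque': array([ -0.   , -41.584, -23.435,  -0.   ,   0.006,  -0.   ]), 'position': array([ 139.829, -557.372,  230.674]), 'tcp_rot': array([[ 0.97 ,  0.243, -0.   ],
       [ 0.243, -0.97 ,  0.001],
       [ 0.   , -0.001, -1.   ]]), 'contact_force': array([ 0.626, -0.618, -0.206]), 'ft_torque': array([0.002, 0.026, 0.009]), 'grasp_force': 0.0, 'finger_gap': 1.0004754603824022}
```

View pics/scene0.png

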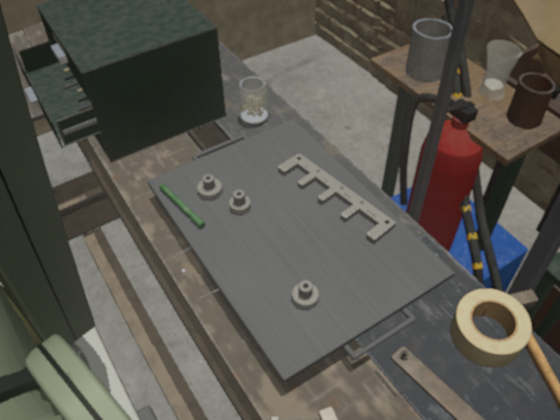

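View pics/side0.png

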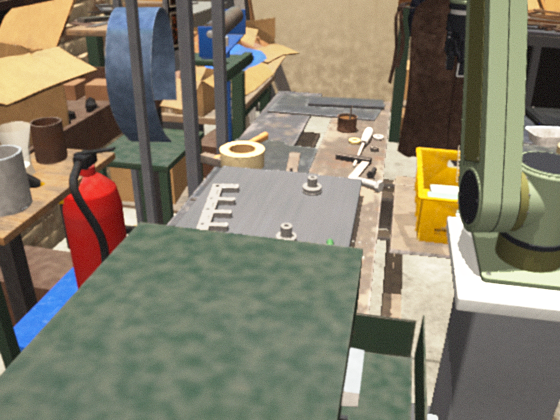

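The scene view shows the lone former at about (305,293), with the other two at (209,187) and (240,201). The gauge runs from (290,163) to (380,230) and the marker is at (181,205). The side view shows the lone former at (312,185) and the gauge at (215,205).

```bash
python3 - <<'E'
from h import *
np.set_printoptions(precision=1,suppress=True)
im=cv2.imread("pics/scene0.png"); _,K,k,T=cam("scene")
g=im.max(2); 
m=((g>105)).astype(np.uint8)
hull=proj([[300,-230,46],[300,260,46],[640,260,46],[640,-230,46]],K,k,T)
print(hull)
n,l,st,c=cv2.connectedComponentsWithStats(m)
for i in range(1,n):
    if st[i,4]>60 and 150<c[i][0]<460 and 130<c[i][1]<380: print(st[i],c[i],ray(c[i],58,K,k,T))
big=cv2.resize(im[140:320,160:420],None,fx=3,fy=3,interpolation=cv2.INTER_CUBIC)
cv2.imwrite("pics/crop0.png",big)
for p in [(305,284),(305,297),(209,187),(240,201)]: print(p,ray(p,60,K,k,T))
E
```

```text
[[254.5 406. ]
 [123.8 197.5]
 [272.6 133.7]
 [431.3 294.9]]
[   88    35   364   385 62700] [290.  231.9] [[514.8   3.3  58. ]]
[407 111  24  88 875] [415.8 145.6] [[860.3  52.8  58. ]]
[391 174  16  38 197] [397.7 196.4] [[732.1 -36.5  58. ]]
[ 101  219  140  201 5848] [169.3 325.6] [[253.3 -51.5  58. ]]
(305, 284) [[ 473.3 -104.1   60. ]]
(305, 297) [[ 459.  -124.8   60. ]]
(209, 187) [[446.2 180.1  60. ]]
(240, 201) [[477.5 115.5  60. ]]
```

View pics/crop0.png

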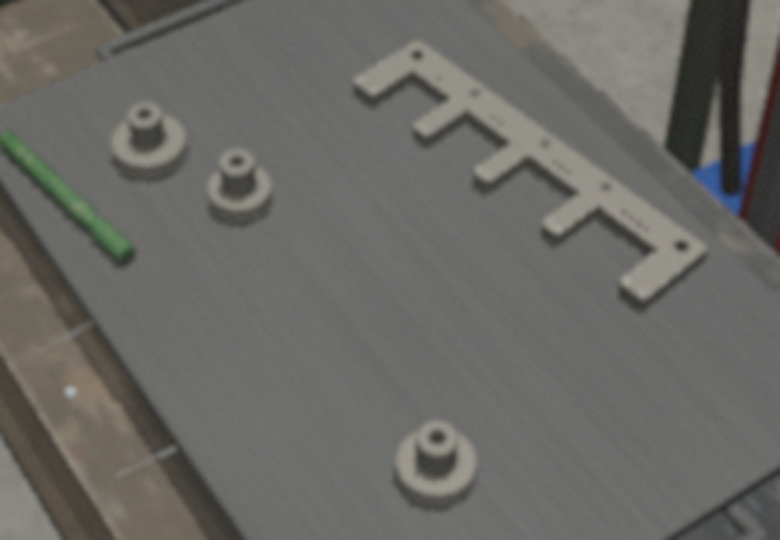

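The crop shows the lone former's hub top at crop (437,437), which is full-image (305.5,285). The gauge's four gaps open to the lower left, and the formers and gauge are warm-toned against the grey plate.

```bash
python3 - <<'E'
from h import *
np.set_printoptions(precision=1,suppress=True)
im=cv2.imread("pics/scene0.png"); _,K,k,T=cam("scene")
H=proj([[310,-220,46],[310,240,46],[640,240,46],[640,-220,46]],K,k,T)
pm=np.zeros(im.shape[:2],np.uint8); cv2.fillPoly(pm,[H.astype(np.int32)],1)
b=im.astype(int)
for th in (110,130,145):
  m=((b[...,2]>th)&(pm>0)).astype(np.uint8)
  n,l,st,c=cv2.connectedComponentsWithStats(m)
  print(th,[(st[i].tolist()) for i in range(1,n) if st[i,4]>100])
m=((b[...,2]>130)&(pm>0)).astype(np.uint8)
n,l,st,c=cv2.connectedComponentsWithStats(m)
for i in range(1,n):
  if st[i,4]>100:
    ys,xs=np.where(l==i); w=ray(np.c_[xs,ys],58,K,k,T)[:,:2].astype(np.float32)
    print(c[i],w.mean(0),cv2.minAreaRect(w))
print(ray((305.7,285),82,K,k,T))
# gauge corners by hand from crop (top face z=58)
for p in [(418,40),(707,247),(355,80),(640,302),(415,125),(475,172),(545,226)]: print(p,ray((p[0]/3+160,p[1]/3+140),58,K,k,T)[0])
E
```

```text
110 [[277, 155, 38, 30, 360], [196, 173, 27, 23, 323], [228, 188, 24, 22, 251], [132, 193, 96, 140, 2047], [227, 269, 38, 35, 269], [282, 279, 41, 26, 499], [277, 291, 52, 63, 561], [321, 298, 35, 39, 150], [220, 328, 28, 29, 339], [255, 368, 18, 27, 255]]
130 [[278, 156, 37, 29, 275], [197, 179, 24, 16, 153], [181, 263, 19, 14, 115], [292, 280, 27, 25, 320], [259, 374, 14, 20, 123]]
145 [[279, 157, 26, 14, 114], [293, 286, 25, 18, 155]]
[296.2 168.5] [614.8 132.3] ((615.8204345703125, 127.7225341796875), (45.767486572265625, 70.45750427246094), 9.172897338867188)
[209.4 187.8] [446.6 179.7] ((446.65997314453125, 182.19403076171875), (38.76868438720703, 44.677608489990234), 67.93656921386719)
[188.5 269.6] [326.9  28.5] ((326.4490966796875, 24.646345138549805), (17.384262084960938, 37.86918258666992), 9.748222351074219)
[305.1 292.6] [ 464.8 -116.9] ((464.2195129394531, -117.1691665649414), (42.50518798828125, 42.01321029663086), 10.630565643310547)
[265.3 384.1] [ 328.  -214.9] ((324.7976379394531, -211.88351440429688), (22.907299041748047, 21.223018646240234), 89.50101470947266)
[[ 464.2 -118.3   82. ]]
(418, 40) [645.  165.5  58. ]
(707, 247) [686.3 -83.5  58. ]
(355, 80) [588.2 156.   58. ]
(640, 302) [625.5 -94.1  58. ]
(415, 125) [597.7  99.3  58. ]
(475, 172) [605.7  44.1  58. ]
(545, 226) [615.  -16.1  58. ]
```

```bash
echo '[{"x": 40, "y": -30, "z": 3, "turn": -0.1, "finger_gap": 1}, {"x": 80, "y": -60, "z": 6, "turn": -0.25, "finger_gap": 1}, {"x": 120, "y": -90, "z": 9, "turn": -0.4, "finger_gap": 1}, {"x": 160, "y": -122, "z": 12, "turn": -0.5, "finger_gap": 1}, {"x": 195, "y": -155, "z": 15, "turn": -0.6, "finger_gap": 1}, {"x": 235, "y": -185, "z": 18, "turn": -0.7, "finger_gap": 1}, {"x": 275, "y": -215, "z": 21, "turn": -0.8, "finger_gap": 1}, {"x": 315, "y": -245, "z": 25, "turn": -0.9, "finger_gap": 1}, {"x": 350, "y": -277, "z": 28, "turn": -1.0, "finger_gap": 0.9}, {"x": 390, "y": -309, "z": 31, "turn": -1.1, "finger_gap": 0.8}, {"x": 425, "y": -340, "z": 34, "turn": -1.2, "finger_gap": 0.7}, {"x": 465, "y": -370, "z": 37, "turn": -1.35, "finger_gap": 0.6}, {"x": 500, "y": -400, "z": 40, "turn": -1.49, "finger_gap": 0.5}, {"x": 521, "y": -413, "z": 41, "turn": -1.49, "finger_gap": 0.5}, {"x": 521, "y": -413, "z": 41, "turn": -1.49, "finger_gap": 0.5}, {"x": 521, "y": -413, "z": 41, "turn": -1.49, "finger_gap": 0.5}, {"x": 521, "y": -413, "z": 41, "turn": -1.49, "finger_gap": 0.5}]' > path.dat && python3 inch.py path.dat 20
python3 - <<'E'
from h import *
np.set_printoptions(precision=3,suppress=True)
im,K,k,T=cam("wrist"); cv2.imwrite("pics/w1.png",im); np.savez("w1.npz",K=K,k=k,T=T)
s=status.read_state(); print(s["time_s"],s["position"],s["tcp_rot"],s["joint_positions"],s["contact_force"],s["joint_vel"])
E
```

```text
time_s: 1.95
position: [544.0, -31.1, 190.3]
tcp_rot: [[-0.163, 0.987, -0.001], [0.987, 0.163, -0.0], [-0.0, -0.001, -1.0]]
contact_force: [-0.5, 0.4, -0.3]
finger_gap: 0.5
grasp_force: 0.0
2.0 [543.982 -31.331 190.401] [[-0.163  0.987 -0.   ]
 [ 0.987  0.163 -0.   ]
 [-0.    -0.    -1.   ]] [-0.078  0.302  1.698 -0.     1.142 -0.242] [-0.912  0.663  0.126] [-0.005 -0.005 -0.001  0.003 -0.002  0.001]
```

View pics/w1.png

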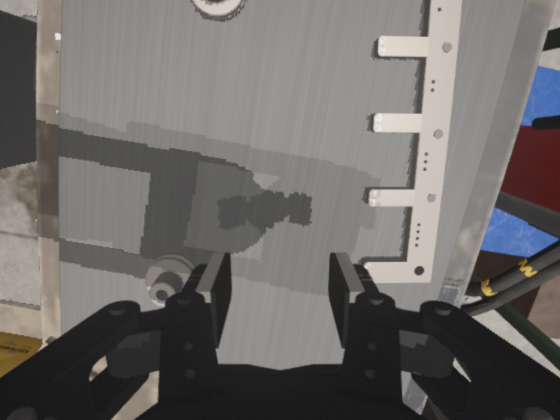

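The wrist view shows the gauge bar running from (445,0) to (420,275), with tooth tips at about x 365–385 and rows 46, 123, 198 and 271. The lone former's disc is at about (170,278) with its hub near (163,292). The narrowest gap's left tooth is outside the frame.

```bash
python3 - <<'E'
from h import *
np.set_printoptions(precision=1,suppress=True)
im=cv2.imread("pics/w1.png"); d=np.load("w1.npz"); K,k,T=d["K"],float(d["k"]),d["T"]
b=im.astype(int).min(2)
m=((b>165)).astype(np.uint8); m[:,:340]=0; m[:,475:]=0; m[288:]=0
m=cv2.morphologyEx(m,cv2.MORPH_CLOSE,np.ones((5,5)))
n,l,st,c=cv2.connectedComponentsWithStats(m); i=1+st[1:,4].argmax(); print(st[i])
ys,xs=np.where(l==i); 
w=ray(np.c_[xs,ys],58,K,k,T)[:,:2]
# back edge of the bar: rightmost pixel per row -> line
r=[(xs[ys==y].max(),y) for y in range(5,265,3)]
W=ray(np.array(r),58,K,k,T)[:,:2]
vx,vy,x0,y0=cv2.fitLine(W.astype(np.float32),cv2.DIST_HUBER,0,.01,.01).ravel()
if vy<0: vx,vy=-vx,-vy
yaw=np.arctan2(-vx,vy); print("yaw",yaw,"back pt",x0,y0)
R=np.array([[np.cos(yaw),np.sin(yaw)],[-np.sin(yaw),np.cos(yaw)]])
g=w@R.T; back=(np.array([x0,y0])@R.T)[0]; print("back u",back,"tip u",g[:,0].min())
# tooth sides: column band 25..45 mm in front of back edge
t=g[(g[:,0]<back-30)&(g[:,0]>back-52)]
h,e=np.histogram(t[:,1],np.arange(t[:,1].min()-1,t[:,1].max()+2,.5))
v=np.sort(t[:,1]); cut=np.where(np.diff(v)>8)[0]
seg=np.split(v,cut+1); print([(np.percentile(s,1),np.percentile(s,99)) for s in seg])
for s in seg:
    q=g[(g[:,1]>s.min())&(g[:,1]<s.max())]; print("tip",np.percentile(q[:,0],1))
np.savez("g.npz",yaw=yaw,R=R)
# former
for p,z in (((163,292),82),((170,278),60)): print(ray(p,z,K,k,T))
crop=im[240:320,130:215]; cv2.imwrite("pics/f1.png",cv2.resize(crop,None,fx=5,fy=5))
E
```

```text
[  365     0    97   283 11076]
yaw 0.16361196 back pt 663.63184 39.50339
back u 661.20374 tip u 602.435406081433
[(np.float64(-192.3896717698237), np.float64(-173.5287845653816)), (np.float64(-124.29295052093732), np.float64(-110.98474485477088)), (np.float64(-65.33406955591445), np.float64(-51.00718351899006)), (np.float64(-9.586609632864374), np.float64(3.701008106729665))]
tip 605.1278823362603
tip 603.5567438782452
tip 603.2164749270164
tip 603.1197680890349
[[ 462.6 -115.4   82. ]]
[[ 461.5 -114.1   60. ]]
```

View pics/f1.png

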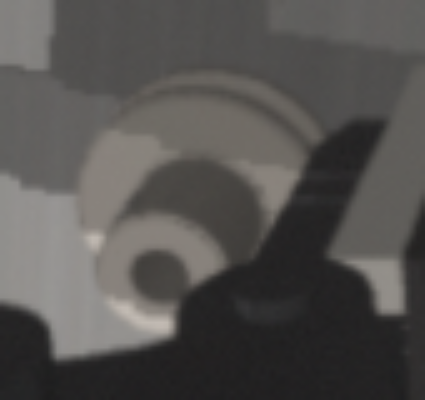

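```bash
echo '[{"x": -30, "y": -40, "z": 10, "finger_gap": 0.5}, {"x": -60, "y": -80, "z": 25, "finger_gap": 0.5}, {"x": -72, "y": -94, "z": 50, "finger_gap": 0.5}, {"x": -72, "y": -94, "z": 75, "finger_gap": 0.5}, {"x": -72, "y": -94, "z": 95, "finger_gap": 0.5}, {"x": -72, "y": -94, "z": 110, "finger_gap": 0.5}, {"x": -72, "y": -94, "z": 120, "finger_gap": 0.5}, {"x": -72, "y": -94, "z": 124, "finger_gap": 0.5}, {"x": -72, "y": -94, "z": 127, "finger_gap": 0.5}, {"x": -72, "y": -94, "z": 127, "finger_gap": 0.5}, {"x": -72, "y": -94, "z": 127, "finger_gap": 0.5}]' > path.dat && python3 inch.py path.dat 20
python3 - <<'E'
from h import *
for n in("scene","wrist"):
    im,*_=cam(n); cv2.imwrite(f"pics/{n}2.png",im)
a=cv2.imread("pics/scene2.png")[230:330,240:370]; b=cv2.imread("pics/wrist2.png")
cv2.imwrite("pics/g2.png",np.hstack([cv2.resize(a,(390,300)),cv2.resize(b,(400,300))]))
E
```

```text
time_s: 3.1
position: [464.3, -117.0, 63.8]
tcp_rot: [[-0.164, 0.986, 0.001], [0.986, 0.164, -0.0], [-0.001, 0.001, -1.0]]
contact_force: [-0.1, -0.7, 0.4]
finger_gap: 0.503
grasp_force: 0.0
```

View pics/g2.png

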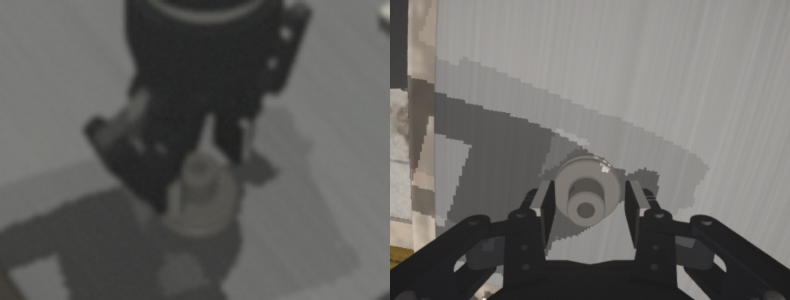

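The wrist half shows the hub between the two pads. Its bore is at (585,209), which is wrist pixel (273,293).

```bash
python3 - <<'E'
from h import *
im,K,k,T=cam("wrist"); R=np.load("g.npz")["R"]
b=cv2.imread("pics/wrist2.png")
g=cv2.GaussianBlur(cv2.cvtColor(b,cv2.COLOR_BGR2GRAY),(5,5),0)
roi=g[265:325,240:310]
_,t=cv2.threshold(roi,0,1,cv2.THRESH_BINARY_INV)
c=np.argwhere(g[283:303,263:285]<np.percentile(g[283:303,263:285],20)).mean(0)
p=(263+c[1],283+c[0]); print(p)
w=ray(p,82,K,k,T)[0]; s=status.read_state()["position"]
print("hub uv",R@w[:2],"tcp uv",R@s[:2])
E
echo '[{"z": 0.5, "finger_gap": 0.3}, {"z": 0.5, "finger_gap": 0.2}, {"z": 0.5, "finger_gap": 0.15}, {"z": 0.5, "finger_gap": 0.1}, {"z": 0.5, "finger_gap": 0.1}, {"z": 0.5, "finger_gap": 0.1}]' > path.dat && python3 inch.py path.dat 25
```

```text
(np.float64(271.7358490566038), np.float64(293.9056603773585))
hub uv [ 435.20492463 -191.76831177] tcp uv [ 438.95871699 -190.90209237]
time_s: 3.85
position: [463.6, -116.8, 63.0]
tcp_rot: [[-0.164, 0.986, -0.0], [0.986, 0.164, -0.0], [0.0, -0.0, -1.0]]
contact_force: [-2.7, 0.8, 4.9]
finger_gap: 0.245
grasp_force: 24.5
```

```bash
echo '[{"z": -3, "finger_gap": 0.1}, {"y": 5, "z": -5, "finger_gap": 0.1}, {"x": 20, "y": 25, "z": -6, "finger_gap": 0.1}, {"x": 45, "y": 50, "z": -6, "finger_gap": 0.1}, {"x": 75, "y": 75, "z": -6, "finger_gap": 0.1}, {"x": 105, "y": 95, "z": -6, "finger_gap": 0.1}, {"x": 135, "y": 110, "z": -6, "finger_gap": 0.1}, {"x": 165, "y": 122, "z": -6, "finger_gap": 0.1}, {"x": 190, "y": 122, "z": -6, "finger_gap": 0.1}, {"x": 208, "y": 122, "z": -6, "finger_gap": 0.1}, {"x": 214, "y": 122, "z": -6, "finger_gap": 0.1}, {"x": 214, "y": 122, "z": -6, "finger_gap": 0.1}, {"x": 214, "y": 122, "z": -6, "finger_gap": 0.1}]' > path.dat && python3 inch.py path.dat 25
python3 - <<'E'
from h import *
im,K,k,T=cam("wrist"); cv2.imwrite("pics/w3.png",im); np.savez("w3.npz",K=K,k=k,T=T)
E
```

```text
time_s: 5.15
position: [549.3, 113.7, 68.7]
tcp_rot: [[-0.164, 0.986, 0.0], [0.986, 0.164, -0.0], [-0.0, -0.0, -1.0]]
contact_force: [0.2, -0.3, -2.1]
finger_gap: 0.246
grasp_force: 24.7
```

View pics/w3.png

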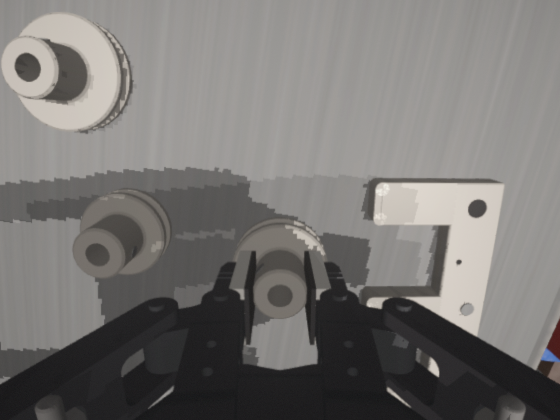

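The held former's hub bore is at about (281,295). Gap 1 is at right, with its inner tooth edges at rows ~224 and ~296 and the tooth tips at column ~370. The other two formers at left are clear.

```bash
python3 - <<'E'
from h import *
np.set_printoptions(precision=2,suppress=True)
im=cv2.imread("pics/w3.png"); d=np.load("w3.npz"); K,k,T=d["K"],float(d["k"]),d["T"]; R=np.load("g.npz")["R"]
g=cv2.cvtColor(im,cv2.COLOR_BGR2GRAY).astype(int)
E1=[];E2=[]
for x in range(392,430,2):
    col=np.diff(cv2.GaussianBlur(g[:,x].astype(np.float32).reshape(-1,1),(1,5),0).ravel())
    E1.append((x,205+np.argmin(col[205:245])+.5)); E2.append((x,285+np.argmax(col[285:310])+.5))
for E in(E1,E2):
    w=ray(np.array(E),58,K,k,T)[:,:2]@R.T; print(np.median(np.array(E)[:,1]),np.median(w[:,1]),w[:,1].std())
w=ray([(375,205),(375,190)],58,K,k,T)[:,:2]@R.T; print("tip u",w)
sub=g[283:307,270:294]; c=np.argwhere(sub<np.percentile(sub,20)).mean(0); p=(270+c[1],283+c[0])
print(p,"hub",ray(p,87.7,K,k,T)[0,:2]@R.T,"tcp",R@T[:2,3],R@status.read_state()["position"][:2])
E
```

```text
224.5 41.31401854813124 0.0032936137311322515
296.5 4.144409389562429 2.587664576046532
tip u [[602.79  50.57]
 [602.28  57.49]]
(np.float64(281.59322033898303), np.float64(295.47457627118644)) hub [560.54  21.7 ] tcp [559.76  90.79] [560.43  22.46]
```

```bash
echo '[{"x": 1, "z": 3, "finger_gap": 0.1}, {"x": 1, "z": 5, "finger_gap": 0.1}, {"x": 1, "z": 5.7, "finger_gap": 0.1}, {"x": 1, "z": 5.7, "finger_gap": 0.1}, {"x": 1, "y": 3, "z": 5.7, "finger_gap": 0.1}, {"x": 1, "y": 8, "z": 5.7, "finger_gap": 0.1}, {"x": 1, "y": 12, "z": 5.7, "finger_gap": 0.1}, {"x": 1, "y": 14, "z": 5.7, "finger_gap": 0.1}, {"x": 1, "y": 15, "z": 5.7, "finger_gap": 0.1}]' > path.dat && python3 inch.py path.dat
echo '[{"y": 2, "finger_gap": 0.1}, {"y": 4, "finger_gap": 0.1}, {"y": 6, "finger_gap": 0.1}, {"y": 8, "finger_gap": 0.1}, {"y": 9, "finger_gap": 0.1}]' > path.dat && python3 inch.py path.dat
```

```text
time_s: 6.1
position: [563.6, 117.8, 63.1]
tcp_rot: [[-0.164, 0.986, -0.001], [0.986, 0.164, -0.0], [-0.0, -0.001, -1.0]]
contact_force: [-2.5, -0.5, 1.2]
finger_gap: 0.244
grasp_force: 25.0
time_s: 6.6
position: [572.8, 119.2, 63.1]
tcp_rot: [[-0.164, 0.986, 0.0], [0.986, 0.164, -0.0], [-0.0, 0.0, -1.0]]
contact_force: [-2.5, -0.3, 1.3]
finger_gap: 0.242
grasp_force: 24.9
```

```bash
for i in 1; do echo '[{"y": 1, "finger_gap": 0.1}, {"y": 2, "finger_gap": 0.1}, {"y": 3, "finger_gap": 0.1}, {"y": 4, "finger_gap": 0.1}]' > path.dat && python3 inch.py path.dat; done | grep -E 'posi|force'
echo '[{"y": 1, "finger_gap": 0.1}, {"y": 2, "finger_gap": 0.1}, {"y": 3, "finger_gap": 0.1}]' > path.dat && python3 inch.py path.dat| grep -E 'posi|force'
```

```text
position: [576.6, 119.9, 63.1]
contact_force: [-2.5, -1.0, 0.6]
grasp_force: 25.0
position: [579.5, 120.4, 63.1]
contact_force: [-2.2, -0.8, 0.8]
grasp_force: 25.0
```

```bash
echo '[{"y": 1, "finger_gap": 0.1}, {"y": 2, "finger_gap": 0.1}]' > path.dat && python3 inch.py path.dat| grep -E 'posi|cont'
python3 - <<'E'
from h import *
s=status.read_state(); R=np.load("g.npz")["R"]; print(R@s["position"][:2],R@s["contact_force"][:2])
E
```

```text
position: [580.9, 120.6, 63.1]
contact_force: [-4.4, -0.9, 4.0]
[592.75894123  24.35778777] [-4.45904705 -0.14319113]
```

```bash
echo '[{"y": 1, "finger_gap": 0.1}, {"y": 1.5, "finger_gap": 0.1}]' > path.dat && python3 inch.py path.dat| grep -E 'posi|cont'
```

```text
position: [581.0, 120.6, 63.1]
contact_force: [-7.1, -1.0, 6.5]
```

```bash
echo '[{"y": 0.7, "finger_gap": 0.1}, {"y": 1.5, "finger_gap": 0.1}, {"y": 1.5, "finger_gap": 0.1}]' > path.dat && python3 inch.py path.dat| grep -E 'posi|cont'
```

```text
position: [581.3, 120.6, 63.1]
contact_force: [-9.8, -2.8, 8.5]
```

```bash
python3 - <<'E'
from h import *
s=status.read_state(); R=np.load("g.npz")["R"]; print(R@s["position"][:2],R@s["contact_force"][:2],s["tcp_rot"])
E
```

```text
[593.13834759  24.28772206] [-10.11583948  -1.17054454] [[-1.64529688e-01  9.86346513e-01 -7.10894467e-03]
 [ 9.86372066e-01  1.64522779e-01 -1.55006299e-03]
 [-3.59315898e-04 -7.26709582e-03 -9.99973530e-01]]
```

```bash
echo '[{"y": -8, "finger_gap": 0.1}, {"y": -20, "z": -2, "finger_gap": 0.1}, {"x": -5, "y": -24, "z": -4, "finger_gap": 0.1}, {"x": -20, "y": -24, "z": -4, "finger_gap": 0.1}, {"x": -35, "y": -24, "z": -4, "finger_gap": 0.1}, {"x": -48, "y": -24, "z": -4, "finger_gap": 0.1}, {"x": -54, "y": -24, "z": -4, "finger_gap": 0.1}, {"x": -54, "y": -24, "z": -2, "finger_gap": 0.1}, {"x": -54, "y": -24, "finger_gap": 0.1}, {"x": -54, "y": -24, "finger_gap": 0.1}, {"x": -54, "y": -18, "finger_gap": 0.1}, {"x": -54, "y": -13, "finger_gap": 0.1}, {"x": -54, "y": -10, "finger_gap": 0.1}, {"x": -54, "y": -9, "finger_gap": 0.1}]' > path.dat && python3 inch.py path.dat| grep -E 'posi|cont|grasp'
python3 - <<'E'
from h import *
im,K,k,T=cam("wrist"); cv2.imwrite("pics/w4.png",im); np.savez("w4.npz",K=K,k=k,T=T)
s=status.read_state(); R=np.load("g.npz")["R"]; print(R@s["position"][:2],R@s["contact_force"][:2])
E
```

```text
position: [584.4, 66.8, 63.1]
contact_force: [-3.4, 0.0, 3.2]
grasp_force: 25.2
[587.44620316 -29.2669962 ] [-1.86621076  1.07322724]
```

View pics/w4.png

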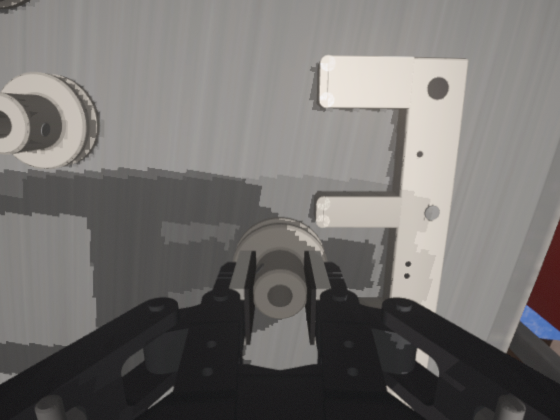

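The view shows the former in front of gap 2 (two dots), with its hub at (281,295) and the upper tooth's inner edge at row ~227. The next tooth is hidden behind the finger.

```bash
python3 - <<'E'
from h import *
np.set_printoptions(precision=2,suppress=True)
im=cv2.imread("pics/w4.png"); d=np.load("w4.npz"); K,k,T=d["K"],float(d["k"]),d["T"]; R=np.load("g.npz")["R"]
g=cv2.cvtColor(im,cv2.COLOR_BGR2GRAY).astype(np.float32)
for lo,hi,f in((185,205,np.argmax),(218,238,np.argmin)):
    E=[]
    for x in range(340,390,2):
        col=np.diff(cv2.GaussianBlur(g[:,x].reshape(-1,1),(1,5),0).ravel()); E.append((x,lo+f(col[lo:hi])+.5))
    w=ray(np.array(E),58,K,k,T)[:,:2]@R.T; print(np.median(w[:,1]))
sub=g[283:307,270:294]; c=np.argwhere(sub<np.percentile(sub,20)).mean(0); p=(270+c[1],283+c[0])
print(p,"hub",ray(p,82,K,k,T)[0,:2]@R.T)
E
```

```text
3.8813087958573216
-9.742877304496949
(np.float64(280.7864077669903), np.float64(295.6504854368932)) hub [587.23 -30.42]
```

```bash
echo '[{"y": 1, "finger_gap": 0.1}, {"y": 2, "finger_gap": 0.1}, {"y": 3, "finger_gap": 0.1}, {"y": 4, "finger_gap": 0.1}]' > path.dat && python3 inch.py path.dat| grep -E 'posi|cont'
```

```text
position: [588.3, 67.0, 63.1]
contact_force: [-2.8, -0.4, 1.3]
```

```bash
echo '[{"y": 1, "finger_gap": 0.1}, {"y": 2, "finger_gap": 0.1}, {"y": 3, "finger_gap": 0.1}, {"y": 4, "finger_gap": 0.1}]' > path.dat && python3 inch.py path.dat| grep -E 'posi|cont'
```

```text
position: [592.4, 67.7, 63.1]
contact_force: [-3.3, -1.6, 1.9]
```

```bash
echo '[{"y": 1, "finger_gap": 0.1}, {"y": 2, "finger_gap": 0.1}]' > path.dat && python3 inch.py path.dat| grep -E 'posi|cont'
```

```text
position: [594.3, 68.1, 63.1]
contact_force: [-2.7, 0.4, 2.2]
```

```bash
echo '[{"y": 1, "finger_gap": 0.1}, {"y": 2, "finger_gap": 0.1}]' > path.dat && python3 inch.py path.dat| grep -E 'posi|cont'
```

```text
position: [595.1, 68.3, 63.1]
contact_force: [-6.4, -1.3, 6.2]
```

```bash
echo '[{"y": 1, "finger_gap": 0.1}, {"y": 1.5, "finger_gap": 0.1}]' > path.dat && python3 inch.py path.dat| grep -E 'posi|cont'
```

```text
position: [595.2, 68.3, 63.1]
contact_force: [-9.1, -1.7, 8.0]
```

```bash
echo '[{"y": -8, "finger_gap": 0.1}, {"y": -20, "z": -2, "finger_gap": 0.1}, {"x": -5, "y": -26, "z": -4, "finger_gap": 0.1}, {"x": -20, "y": -26, "z": -4, "finger_gap": 0.1}, {"x": -35, "y": -26, "z": -4, "finger_gap": 0.1}, {"x": -49, "y": -26, "z": -4, "finger_gap": 0.1}, {"x": -57, "y": -26, "z": -4, "finger_gap": 0.1}, {"x": -57, "y": -26, "z": -2, "finger_gap": 0.1}, {"x": -57, "y": -26, "finger_gap": 0.1}, {"x": -57, "y": -26, "finger_gap": 0.1}, {"x": -57, "y": -20, "finger_gap": 0.1}, {"x": -57, "y": -16, "finger_gap": 0.1}, {"x": -57, "y": -14, "finger_gap": 0.1}, {"x": -57, "y": -14, "finger_gap": 0.1}]' > path.dat && python3 inch.py path.dat| grep -E 'posi|cont|grasp'
python3 - <<'E'
from h import *
np.set_printoptions(precision=2,suppress=True)
im,K,k,T=cam("wrist"); cv2.imwrite("pics/w5.png",im)
s=status.read_state(); R=np.load("g.npz")["R"]; print(R@s["position"][:2],R@s["contact_force"][:2])
g=cv2.cvtColor(im,cv2.COLOR_BGR2GRAY).astype(np.float32)
# tooth 3 (v -65..-51): edges seen along v at u=615..635
for x in range(340,400,10):
    col=np.diff(cv2.GaussianBlur(g[:,x].reshape(-1,1),(1,5),0).ravel())
    a=170+np.argmax(col[170:215]); b=205+np.argmin(col[205:245])
    print(x,a,b,(ray([(x,a+.5),(x,b+.5)],58,K,k,T)[:,:2]@R.T)[:,1])
sub=g[283:307,270:294]; c=np.argwhere(sub<np.percentile(sub,20)).mean(0); p=(270+c[1],283+c[0])
print(p,"hub",ray(p,82,K,k,T)[0,:2]@R.T)
E
```

```text
position: [593.6, 10.6, 63.1]
contact_force: [-0.2, 1.0, 0.8]
grasp_force: 25.1
[587.43 -86.2 ] [-0.06  1.35]
340 192 223 [-51.36 -65.35]
350 192 223 [-51.35 -65.34]
360 192 239 [-51.34 -72.84]
370 192 244 [-51.33 -75.24]
380 192 223 [-51.31 -65.33]
390 192 223 [-51.3  -65.33]
(np.float64(282.39622641509436), np.float64(295.62264150943395)) hub [587.85 -87.39]
```

```bash
echo '[{"x": -0.5, "y": 2, "finger_gap": 0.1}, {"x": -0.5, "y": 4, "finger_gap": 0.1}, {"x": -0.5, "y": 6, "finger_gap": 0.1}, {"x": -0.5, "y": 8, "finger_gap": 0.1}, {"x": -0.5, "y": 9, "finger_gap": 0.1}, {"x": -0.5, "y": 10, "finger_gap": 0.1}, {"x": -0.5, "y": 11, "finger_gap": 0.1}]' > path.dat && python3 inch.py path.dat| grep -E 'posi|cont|grasp'
```

```text
position: [604.2, 11.4, 63.1]
contact_force: [-2.3, -0.3, 1.2]
grasp_force: 25.2
```

```bash
echo '[{"y": 1, "finger_gap": 0.1}, {"y": 2, "finger_gap": 0.1}, {"y": 3, "finger_gap": 0.1}, {"y": 4, "finger_gap": 0.1}]' > path.dat && python3 inch.py path.dat| grep -E 'posi|cont|grasp'
```

```text
position: [608.2, 12.2, 63.1]
contact_force: [-1.8, -0.3, 2.6]
grasp_force: 25.2
```

```bash
echo '[{"y": 2, "finger_gap": 0.1}, {"y": 4, "finger_gap": 0.1}, {"y": 6, "finger_gap": 0.1}, {"y": 8, "finger_gap": 0.1}, {"y": 9, "finger_gap": 0.1}, {"y": 10, "finger_gap": 0.1}]' > path.dat && python3 inch.py path.dat| grep -E 'posi|cont|grasp'
```

```text
position: [618.0, 13.8, 63.1]
contact_force: [-3.0, -0.9, 1.5]
grasp_force: 25.2
```

```bash
echo '[{"y": 1, "finger_gap": 0.1}, {"y": 2, "finger_gap": 0.1}, {"y": 3, "finger_gap": 0.1}]' > path.dat && python3 inch.py path.dat| grep -E 'posi|cont|grasp'
```

```text
position: [621.0, 14.3, 63.1]
contact_force: [-2.4, 0.4, 1.8]
grasp_force: 25.2
```

```bash
echo '[{"y": 1, "finger_gap": 0.1}, {"y": 2, "finger_gap": 0.1}]' > path.dat && python3 inch.py path.dat| grep -E 'posi|cont|grasp'
```

```text
position: [623.0, 14.6, 63.1]
contact_force: [-2.0, -0.3, 2.2]
grasp_force: 25.2
```

```bash
echo '[{"y": 0.7, "finger_gap": 0.1}, {"y": 1.5, "finger_gap": 0.1}, {"y": 1.5, "finger_gap": 0.1}]' > path.dat && python3 inch.py path.dat| grep -E 'posi|cont|grasp'
```

```text
position: [623.4, 14.6, 63.1]
contact_force: [-5.0, -0.4, 4.3]
grasp_force: 25.4
```

```bash
echo '[{"y": 1, "finger_gap": 0.1}, {"y": 2, "finger_gap": 0.1}, {"y": 2, "finger_gap": 0.1}]' > path.dat && python3 inch.py path.dat| grep -E 'posi|cont|grasp'
```

```text
position: [623.6, 14.7, 63.2]
contact_force: [-10.1, -1.6, 7.5]
grasp_force: 25.8
```

```bash
echo '[{"y": -1, "finger_gap": 0.1}, {"y": -1.5, "finger_gap": 0.1}, {"y": -1.5, "finger_gap": 0.25}, {"y": -1.5, "finger_gap": 0.3}, {"y": -1.5, "finger_gap": 0.35}, {"y": -1.5, "finger_gap": 0.4}, {"y": -1.5, "finger_gap": 0.45}, {"y": -1.5, "finger_gap": 0.5}, {"y": -1.5, "finger_gap": 0.5}]' > path.dat && python3 inch.py path.dat| grep -E 'posi|cont|grasp|gap'
python3 - <<'E'
from h import *
np.set_printoptions(precision=2,suppress=True)
im,K,k,T=cam("wrist"); cv2.imwrite("pics/w6.png",im); np.savez("w6.npz",K=K,k=k,T=T)
s=status.read_state(); R=np.load("g.npz")["R"]; print(R@s["position"][:2],R@s["contact_force"][:2])
E
```

```text
position: [625.1, 14.9, 63.1]
contact_force: [0.9, -0.3, 0.4]
finger_gap: 0.497
grasp_force: 0.0
[619.12 -87.08] [-0.1   0.32]
```

View pics/w6.png

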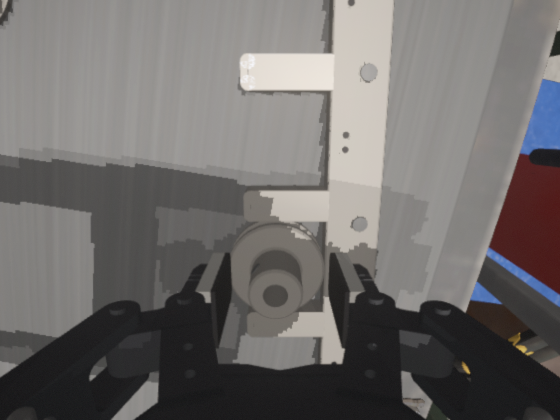

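The former sits in gap 3 (three dots): its disc is at (277,265) between both teeth, with its rim at column ~323 by the back edge at ~327. I'll give it one light nudge with the open rear finger to confirm it's home.

```bash
echo '[{"y": 2, "finger_gap": 0.5}, {"y": 4, "finger_gap": 0.5}, {"y": 5.5, "finger_gap": 0.5}, {"y": 6.5, "finger_gap": 0.5}, {"y": 7.5, "finger_gap": 0.5}]' > path.dat && python3 inch.py path.dat| grep -E 'posi|cont|grasp|gap'
```

```text
position: [632.4, 16.2, 63.1]
contact_force: [0.7, 0.9, -0.4]
finger_gap: 0.5
grasp_force: 0.0
```

```bash
echo '[{"y": 0.7, "finger_gap": 0.5}, {"y": 1.5, "finger_gap": 0.5}, {"y": 2, "finger_gap": 0.5}]' > path.dat && python3 inch.py path.dat| grep -E 'posi|cont|grasp|gap'
```

```text
position: [633.6, 16.4, 63.0]
contact_force: [-2.3, -0.4, 2.0]
finger_gap: 0.503
grasp_force: 1.3
```

```bash
echo '[{"y": 0.7, "finger_gap": 0.5}, {"y": 1.5, "finger_gap": 0.5}, {"y": 1.5, "finger_gap": 0.5}]' > path.dat && python3 inch.py path.dat| grep -E 'posi|cont|grasp|gap'
```

```text
position: [633.7, 16.4, 62.9]
contact_force: [-6.3, -1.2, 3.4]
finger_gap: 0.5
grasp_force: 3.1
```

It stands firm against the back. Next I back off, rise and check.

```bash
echo '[{"y": -5, "finger_gap": 0.5}, {"y": -10, "finger_gap": 0.5}, {"y": -11, "finger_gap": 0.5}, {"y": -11, "z": -5, "finger_gap": 0.5}, {"y": -11, "z": -20, "finger_gap": 0.5}, {"x": -10, "y": -20, "z": -50, "finger_gap": 0.5}, {"x": -20, "y": -35, "z": -80, "finger_gap": 0.5}, {"x": -30, "y": -50, "z": -100, "finger_gap": 0.5}, {"x": -30, "y": -50, "z": -100, "finger_gap": 0.5}, {"x": -30, "y": -50, "z": -100, "finger_gap": 0.5}]' > path.dat && python3 inch.py path.dat| grep -E 'posi|cont|time'
python3 - <<'E'
from h import *
a,*_=cam("scene"); b,K,k,T=cam("wrist"); R=np.load("g.npz")["R"]
cv2.imwrite("pics/end.png",np.hstack([cv2.resize(a[140:320,160:420],(400,277)),cv2.resize(b[20:330,150:525],(400,277))]))
print(b.shape); cv2.imwrite("pics/w7.png",b); np.savez("w7.npz",K=K,k=k,T=T)
E
```

```text
time_s: 18.15
position: [591.8, -21.1, 163.6]
contact_force: [-0.0, -0.1, -0.2]
(420, 560, 3)
```

View pics/end.png

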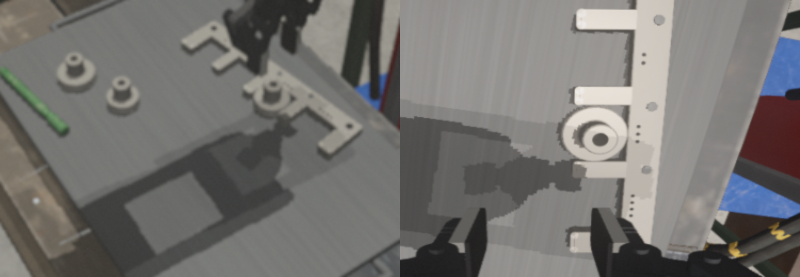

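The former sits flat in the three-dot gap, its rim touching the back at (627,133). The gripper is clear, and the other formers and the marker haven't moved.

```bash
python3 -c "
from rig import bot, imaging, status
print(bot.hand_in())"
```

```text
the job is handed in; nothing more can be done
None
```

The lone former stopped at the mouths of gaps 1 and 2, entered gap 3 freely, and is home against its back, flat and released; I handed the job in at about 18 s with the other formers and marker untouched.

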